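# Clamp an instrument case in a repair vise with its ratchet lever

## Task

Tighten the vise on the open instrument case with its indexing lever, so that the case is held firmly between both jaws without being crushed. The power supply beside the vise blocks the lever's swing: when you run out of room, lift the handle off its serrations, swing it back, let it drop in again and go on turning clockwise until it is properly tight. Leave the handle down on its serrations, and do not shove the power supply or the other things on the bench.

Things in the scene. Friction and masses are not known exactly. Their poses are not given: they have to be found in the camera images.
- vise: grey cast vise bolted to the bench at any place and yaw; origin under the middle of its 90 x 300 x 22 mm bed. Its y axis runs from the stop jaw (bolted on the bed, not always at the same place) to the lever end, z up. Turning the lever's spindle clockwise (seen from above) moves the other jaw towards -y, 6 mm per rad; it stays where it is left. The spindle housing is 70 x 62 mm, 66 mm high
- hub (a point): point on the upright axis of the lever's spindle, 115 mm along +y from the vise's origin and 112 mm above the bench, which is the height of the grip bar's middle with the handle down; axes as the vise's
- grip (a point): middle of the handle's black grip bar, 80 mm from the spindle axis. The bar is round, 16 mm thick, level, points radially out from the axis (this point's x axis points outward along it) and is straight from 50 to 110 mm from the axis. A cranked arm joins it to the 39 mm wide hub, whose top is as high as the bar's middle. Nothing on the vise below the bar is higher than 67 mm
- handle (a joint): how far the handle is lifted, m: 0 = down, serrations meshed; from 0.0045 on they are clear; 0.010 is the most. A spring and its weight hold it down with about 6 N, rising to 9 N at full lift. Under turning load the serrations grip, so take the load off before lifting. Let down, it may rest tooth on tooth until turned a little
- handle_index (a joint): angle of the handle relative to the spindle, rad, growing as the handle swings anticlockwise (seen from above) over the serrations; 0 at the start. 12 teeth, one every 0.524 rad, about 0.1 rad of play. Lifted, the handle swings almost freely and the spindle stays put; meshed, the two turn together. From the start, 1.0 to 2.4 rad of spindle turning is needed
- jaw: moving jaw, 80 mm wide, top 62 mm above the bench, with a rubber facing that gives a little. Origin: foot of the middle of its clamping face, at bench height; axes as the vise's. With the jaw free the spindle takes about 0.6 N m to keep turning (7.5 N square to the bar at its middle; 5 to 6 N when held still). A tight grasp carries part of it as a twist about the upright
- case: open aluminium instrument case with its circuit board, about 80 x 100 x 45 mm (x, y, z), loose on the bed between the jaws, 6 to 13 mm of slack in all; origin under its centre. Once it is nipped between both jaws the turning gets steadily heavier: properly tight is 0.4 N m (5 N at the bar's middle) more than free turning; less than 0.2 more is too loose, over 0.8 more crushes it
- psu: bench power supply standing loose beside the lever end of the vise, 200 x 110 x 140 mm (x, y, z), 3.5 kg; origin under its centre, its axes roughly the vise's. The side that faces the lever is its -y side, 55 mm from its origin; it ends the handle's clockwise swing
- parts_tin: open rectangular tin full of small parts, 160 x 220 x 65 mm, origin under its centre; to be left alone
- solder_reel: small reel, 54 mm across and 36 mm high, on the bench nearer the robot, origin under its centre; to be left alone
- screwdriver: screwdriver, 180 mm long, lying on the bench nearer the robot; to be left alone
There are look-alikes about, which are no part of the job. Of the things shaped like the case, the aluminium one is meant.

How it is judged:
On the way, in this order (a step that is already met when the one before it is completed fails the run):
1. the handle is lifted off its serrations and swung back anticlockwise (value of joint handle above 0.004 m and value of joint handle_index above 0.3 rad), for 0.1 s.
2. with the handle dropped in again, the case is clamped by turning it (value of joint handle below 0.002 m and contact force between jaw and case above 25 N), for 0.2 s.
At the end, for the whole second after the job is handed in: The case stands upright (within 0.06 rad) and at rest, pressed against the stop jaw by the moving jaw with 25 to 140 N, and the released handle rests fully down (within 2 mm) on its serrations (all of step 2 and angle between case's own z axis and vertical below 0.06 rad and linear speed of case below 0.01 m/s and velocity of joint handle_index between -0.05 and 0.05 rad/s); the robot touches nothing.
It fails at once if the case is crushed: the jaw presses it with more than 140 N (contact force between jaw and case above 140 N).
It fails at once if the power supply is shoved by more than 10 mm (distance of psu from where it was at the start of the episode above 0.01 m).
It fails at once if the tin, the reel or the screwdriver is moved by more than 20 mm (distance of any of parts_tin, solder_reel, screwdriver from where it was at the start of the episode above 0.02 m).
It also fails if it takes over 61 s, if anything falls off the work surface, if the arm or the gripper's body presses on something with over 40 N, if the wrist force passes 120 N, or if a joint passes its speed limit or range.

## Robot

A 6-joint arm with a two-finger parallel gripper is mounted at the origin on the work surface. World frame = base frame: x ahead of the robot, y to its left, z up, the work surface at z = 0. Lengths are in m, angles in rad, forces in N, time in s.
With the tool pointing down it reaches from about 0.375 to 0.925 m from the base axis. Payload 5.7 kg.
Tool frame: the origin (TCP) lies where the fingers leave the gripper's body, on its centre line; the fingertips stand 80 mm ahead of it and the grasp point (between the pads) lies 61 mm ahead of it; z points along the fingers, y is the line along which they close (so a half turn about z gives the same grasp; the last joint's range is limited). The gripper opens to 88 mm and grips with 3 to 60 N. Pads are 20 mm wide; open, the fingers measure 115 mm over their backs; the gripper's body (75 mm by 178 mm) begins 61 mm behind the grasp point.
Start: joints at [-1.231, 0.359, 1.51, -0, 1.272, -0.115], TCP at [0.264, -0.539, 0.303] pointing down, gripper open.
Joint ranges: [-2.97, 2.97], [-1.01, 2.36], [0.21, 2.38], [-0.96, 4.11], [0.2, 2.71], [-2.98, 2.98]. Speed limits (rad/s): [2.39, 2.39, 3.14, 3.14, 3.14, 3.14].

## Interface

Orientations are given as a unit quaternion [w, x, y, z].
In Python, from bench import read_state, get_image, get_calibration, finish_job gives the robot as it stands.
- The arm moves only by the tool carry_out, never from a script. Its argument "deltas" is a list that holds one entry, the list of rows, each a list of 6 numbers: the shift along the tool's x, y, z in units of 40 mm (1.0 is 40 mm), then the turn, a rotation vector about the tool's x, y, z in units of 5 degrees (1.0 is 5 degrees). In form: [[[x, y, z, wx, wy, wz], ...]]. A call has 1 to 12 rows; each row shifts and turns the commanded pose from where the row before left it, along the tool's axes as they then stand; what a row does not reach is not made up. A row lasts 1/8 s, in which the tool goes at most 62.5 mm and 10.7 degrees, less where a joint would pass 70% of its speed; a pose out of reach is approached as far as the arm can. A call is refused whole if a number of a shift passes 1 or a number of a turn 1, either way. A call with a gripper value outside its range is refused whole. "jaw" is the finger opening in mm, from 0 to 87.8, set as the call begins (left out, the last holds). The fingers move at their own pace and stop on an object; "force" is the grip in N (left out, the last holds). Time passes only in rows, so rows that do not move let the fingers close. It gives the time, the measured TCP pose, the force, the opening and the grip force at its end, in the units of the state.
- read_state(): the state, without advancing time (a new reading comes with each control period).
- get_image(name): name is "scene" or "top" or "wrist"; returns the picture (480x640x3 uint8, blue, green, red); there is no depth.
- get_calibration(name): a dict with "fovy" (degrees; the focal length in pixels is half the picture's height over the tangent of half this angle, whatever the lens; pixels are square), "cx", "cy" (the principal point, pixels), "xyz" and "attitude" of the camera in the world; the wrist camera has in their place "hand_eye" (4x4, takes a point from camera to tool coordinates, whose origin is the TCP and whose axes are the flange's). Camera axes: x right, y down, z forward; pixel columns grow to the right and rows downward; lengths in m; the calibration is good to about 2 mm. The wrist camera is an equidistant fisheye: a pixel r from the principal point sees the ray r / f radians off the axis. A picture is of the moment at which its call begins: read the wrist's pose just before it. get_calibration takes no time and is no camera call.
- finish_job(): hands the job in; it is judged then, once.
The state is a dict: "time": time; "joint_positions": joint angles; "joint_vel": joint speeds; "joint_torque": joint torques, N m; "ee_pos": TCP position; "ee_rot": TCP orientation; "force": force on the tool from outside, world axes, zero at the start; "ft_torque": the same for the moment, N m; "grip_width": finger opening in m; "grip_force": force on a finger pad.
Only numpy, scipy, OpenCV 4.12 (cv2) and the standard library are available. Lean on these libraries where they do the work, as an engineer would, in place of code of your own. Each camera call takes 0.05 s, during which the arm holds its last target. There are 200 camera calls.

## Working session

There is one attempt and no reset: what is moved stays moved. The work goes in short steps, Python scripts to look and compute and a tool call to move; the robot and the scene stay as the last step left them, time stands still between calls to the robot, and variables do not carry over. Pictures are saved under pics/ and viewed, at most 10 in all, crops included, and the job is handed in when it is done.

Besides the shell and the picture viewer there is one more tool, called after "Call:" as name(argument=value, ...) on one line, values as JSON. carry_out: Moves the arm, as the interface text tells. Its arguments: {"type":"object","properties":{"deltas":{"type":"array","items":{"type":"array","items":{"type":"array","items":{"type":"number"}}}},"jaw":{"type":"number"},"force":{"type":"number"}},"required":["deltas"]}

```bash
mkdir -p pics; python3 - <<'E'
from bench import *
import cv2
for n in ("scene","top"):
    cv2.imwrite(f"pics/{n}0.png",get_image(n)); print(n,get_calibration(n))
print(get_calibration("wrist")); print(read_state())
E
```

```text
scene {'fovy': 45.45974722087126, 'cx': 319.81237349738655, 'cy': 239.22020164923418, 'xyz': array([ 1.49894049, -0.22826773,  1.10819589]), 'attitude': array([-0.26364374,  0.68503961,  0.63135082, -0.25021763])}
top {'fovy': 56.449758485474156, 'cx': 314.9276651847726, 'cy': 238.63086217100982, 'xyz': array([ 0.49336658, -0.16611583,  1.00414721]), 'attitude': array([-0.03097831,  0.70992088, -0.70301614,  0.02865295])}
{'fovy': 65.70646984690485, 'cx': 326.9899839975491, 'cy': 232.47085875098125, 'hand_eye': array([[ 1.32180144e-04, -9.61692540e-01, -2.74130337e-01,
         7.57766161e-02],
       [ 9.99999984e-01,  1.60437083e-04, -8.06587269e-05,
         1.31484167e-03],
       [ 1.21549568e-04, -2.74130322e-01,  9.61692545e-01,
        -8.24013675e-02],
       [ 0.00000000e+00,  0.00000000e+00,  0.00000000e+00,
         1.00000000e+00]])}
{'time': 0.1, 'joint_positions': array([-1.23109279e+00,  3.59447561e-01,  1.51128460e+00, -3.00853163e-05,
        1.27249703e+00, -1.15089178e-01]), 'joint_vel': array([ 0.0002879 , -0.00219087, -0.00197894, -0.00222428, -0.00031317,
       -0.00081946]), 'joint_torque': array([ 4.86158351e-04, -5.16359174e+01, -2.71405381e+01,  6.77359477e-02,
        2.75106670e-02, -2.83955370e-05]), 'ee_pos': array([ 0.26339863, -0.53856813,  0.30189993]), 'ee_rot': array([-8.11504054e-04,  9.74255341e-01,  2.25445916e-01, -1.05988694e-04]), 'force': array([-0.21180203,  0.38786784,  0.50312496]), 'ft_torque': array([-0.02815078, -0.02281194, -0.00614912]), 'grip_force': 0.0, 'grip_width': 0.08760557457791163}
```

View pics/top0.png

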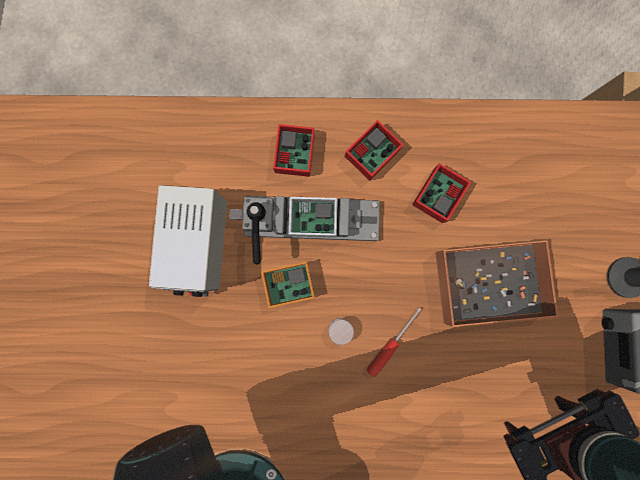

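View pics/scene0.png

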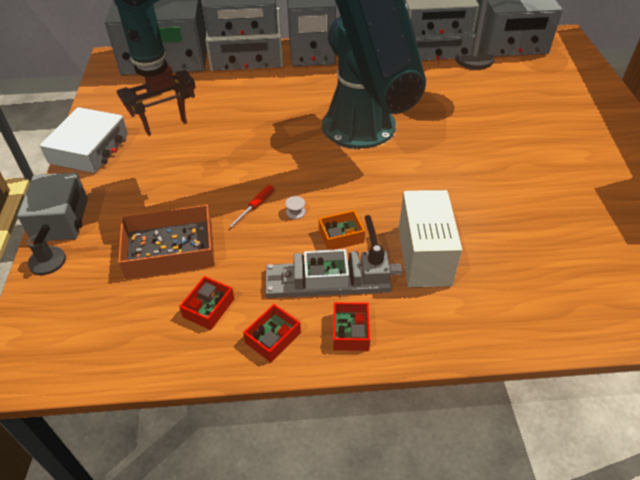

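Top view: vise bed from about (235,212) to (382,220), with the hub at about (256,212). The bar points down the picture (towards the robot) to (257,262), and the PSU is on the left at (150-225,186-292).

Case look-alikes: red trays at (295,150), (375,150) and (441,193), an orange one at (288,285), and the pale aluminium one between the jaws at (314,215). The last fits the description. I'll confirm it in an enlarged crop.

```bash
cat > h.py <<'E'
import numpy as np
from bench import *
from scipy.spatial.transform import Rotation as R
def rot(q): return R.from_quat(np.r_[q[1:],q[0]]).as_matrix()
def px2w(name,u,v,z):
    c=get_calibration(name); f=240/np.tan(np.radians(c["fovy"])/2)
    d=rot(c["attitude"])@np.array([(u-c["cx"])/f,(v-c["cy"])/f,1]); p=c["xyz"]
    return p+d*(z-p[2])/d[2]
E
python3 - <<'E'
from h import *
import cv2
im=cv2.imread("pics/top0.png")[180:300,210:390]
cv2.imwrite("pics/crop1.png",cv2.resize(im,None,fx=4.4,fy=4.4,interpolation=cv2.INTER_CUBIC))
for n,u,v,z in [("hub",256,212,.112),("tip",257,262,.112),("psu1",222,190,.14),("psu2",214,290,.14),("bedR1",382,201,.022),("bedR2",382,240,.022)]:
    print(n,px2w("top",u,v,z).round(4))
E
```

```text
hub [ 0.6214 -0.0436  0.112 ]
tip [ 0.5209 -0.0477  0.112 ]
psu1 [0.6603 0.0201 0.14  ]
psu2 [0.4655 0.0301 0.14  ]
bedR1 [ 0.6616 -0.3105  0.022 ]
bedR2 [ 0.5748 -0.3102  0.022 ]
```

View pics/crop1.png

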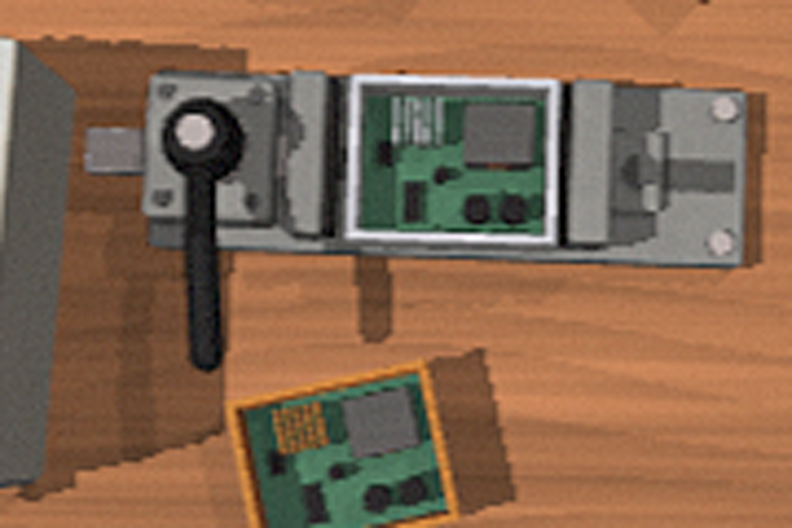

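The crop confirms the pale aluminium case at crop (455,160) between the jaws. The hub ring is at crop (203,139) and the bar tip at (205,368). Next I move above the grip for a closer look.

Call:
carry_out(deltas=[[[0,0,0,0,0,0.95],[0,0,0,0,0,0.95],[0,0,0,0,0,0.95],[0,0,0,0,0,0.95],[0,0,0,0,0,0.9]]], jaw=45, force=30)

```text
time: 0.72
ee_pos: [0.2634, -0.5387, 0.3021]
ee_rot: [-0.001, 1.0, 0.021, -0.0]
force: [0.8, 0.3, 0.8]
grip_width: 0.0456
grip_force: 0.0
```

Call:
carry_out(deltas=[[[0.6,-1,0,0,0,0],[0.6,-1,0,0,0,0],[0.6,-1,0,0,0,0],[0.6,-1,0,0,0,0],[0.6,-1,0,0,0,0],[0.6,-1,0,0,0,0],[0.6,-1,0,0,0,0],[0.6,-1,0,0,0,0],[0.6,-1,0,0,0,0],[0.6,-1,0,0,0,0],[0.6,-1,0,0,0,0],[0.6,-1,0,0,0,0]]])

```text
time: 2.22
ee_pos: [0.5302, -0.0451, 0.3024]
ee_rot: [-0.0, 1.0, 0.022, -0.0]
force: [-0.2, -0.9, 0.1]
grip_width: 0.045
grip_force: 0.0
```

```bash
cat >> h.py <<'E'
def yaw(s): M=rot(s["ee_rot"]); return np.degrees(np.arctan2(M[1,0],M[0,0]))
def wpx(s,u,v,z):
    c=get_calibration("wrist"); f=240/np.tan(np.radians(c["fovy"])/2)
    d=np.array([u-c["cx"],v-c["cy"]]); r=np.hypot(*d); t=r/f
    ray=np.r_[np.sin(t)*d/max(r,1e-9),np.cos(t)]; H=c["hand_eye"]; M=rot(s["ee_rot"])
    p=s["ee_pos"]+M@H[:3,3]; g=M@H[:3,:3]@ray
    return p+g*(z-p[2])/g[2]
def show(hub=None):
    s=read_state(); print(round(s["time"],2),s["ee_pos"].round(4),"yaw",yaw(s).round(2),"tilt",np.degrees(np.arccos(-rot(s["ee_rot"])[2,2])).round(2),"F",s["force"].round(2),"M",s["ft_torque"].round(3),"j6",s["joint_positions"][5].round(2),"grip",round(s["grip_width"],4),round(s["grip_force"],1))
    if hub is not None:
        d=s["ee_pos"][:2]-hub; F=s["force"]
        print(" r",np.hypot(*d).round(4),"bar ang",np.degrees(np.arctan2(-d[1],-d[0])).round(2),"torque cw-resist",(d[0]*F[1]-d[1]*F[0]).round(3),"+Mz",s["ft_torque"][2].round(3))
    return s
E
python3 - <<'E'
from h import *
import cv2
s=show(); cv2.imwrite("pics/w1.png",get_image("wrist"))
E
```

```text
2.23 [ 0.5302 -0.0451  0.3024] yaw 2.56 tilt 0.03 F [-0.16 -0.88  0.14] M [-0.015  0.028 -0.009] j6 1.31 grip 0.045 0.0
```

View pics/w1.png

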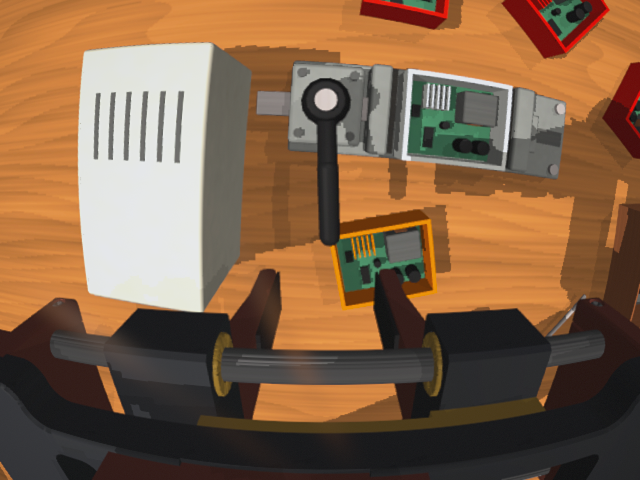

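Wrist view: hub ring centre at about (326,101), bar tip at (330,244), PSU top right edge from (214,44) to (203,310). The fingers are at the bottom, either side of the bar's line.

```bash
python3 - <<'E'
from h import *
s=read_state()
for n,u,v,z in [("hub",326,101,.112),("bar",327.3,165,.112),("bar",329,225,.112),("tip",330,244,.112),("psu1",214,44,.14),("psu2",203,310,.14),("bedBL",288,150,.022),("bedBR",560,179,.022),("tray",352,305,.045),("tray",333,240,.045)]: print(n,wpx(s,u,v,z).round(4))
E
```

```text
hub [ 0.6298 -0.036   0.112 ]
bar [ 0.5828 -0.0392  0.112 ]
bar [ 0.5373 -0.0426  0.112 ]
tip [ 0.5222 -0.0441  0.112 ]
psu1 [0.6668 0.0406 0.14  ]
psu2 [0.4726 0.0517 0.14  ]
bedBL [ 5.875e-01 -3.000e-04  2.200e-02]
bedBR [ 0.5808 -0.3014  0.022 ]
tray [ 0.4367 -0.071   0.045 ]
tray [ 0.5052 -0.048   0.045 ]
```

Call:
carry_out(deltas=[[[0.2,0,0.5,0,0,-0.35],[0.25,-0.05,0.5,0,0,0],[0,0,0.7,0,0,0],[0,0,0,0,0,0]]])

```text
time: 2.78
ee_pos: [0.5459, -0.0433, 0.2326]
ee_rot: [-0.001, 0.999, 0.038, -0.003]
force: [0.6, 1.0, -0.4]
grip_width: 0.0449
grip_force: 0.0
```

```bash
python3 - <<'E'
from h import *
import cv2
s=show(); cv2.imwrite("pics/w2.png",get_image("wrist"))
cv2.imwrite("pics/s2.png",cv2.resize(get_image("scene")[190:300,310:460],None,fx=5,fy=5,interpolation=cv2.INTER_CUBIC))
E
```

```text
2.77 [ 0.5459 -0.0433  0.2326] yaw 4.31 tilt 0.31 F [ 0.58  0.95 -0.44] M [0.025 0.026 0.024] j6 1.29 grip 0.0449 0.0
```

View pics/w2.png

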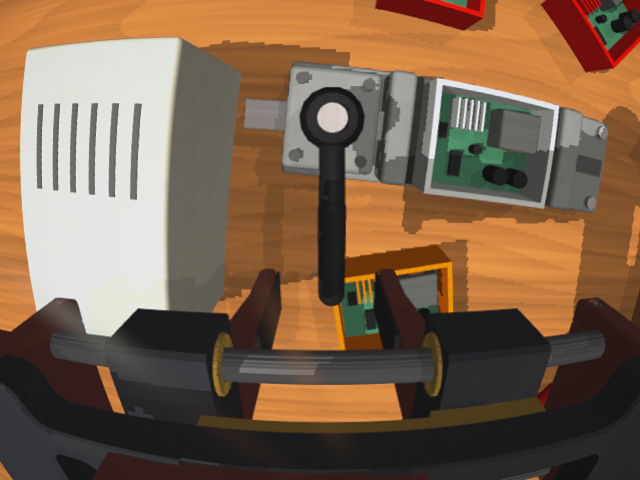

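Closer: hub ring centre at (332,117), bar tip at (331,304). The bar lies between the finger tips at x = 272 and 383.

```bash
python3 - <<'E'
from h import *
s=read_state()
for n,u,v,z in [("hub",332,117,.112),("bar",331.7,180,.112),("bar",331,290,.112),("tip",331,305,.112),("psu1",180,38,.14),("psu2",167,332,.14),("fingers mid",327.5,272,s["ee_pos"][2]-.08)]: print(n,wpx(s,u,v,z).round(4))
E
```

```text
hub [ 0.6305 -0.0411  0.112 ]
bar [ 0.5956 -0.0436  0.112 ]
bar [ 0.5292 -0.0484  0.112 ]
tip [ 0.519  -0.0492  0.112 ]
psu1 [0.6676 0.0375 0.14  ]
psu2 [0.5048 0.0474 0.14  ]
fingers mid [ 0.5581 -0.044   0.1549]
```

Call:
carry_out(deltas=[[[0.1,0.08,0.5,0,0,0],[0,0,0.5,0,0,0],[0,0,0.49,0,0,0],[0,0,0,0,0,0]]])

```text
time: 3.38
ee_pos: [0.5516, -0.0465, 0.1751]
ee_rot: [-0.0, 0.999, 0.038, -0.0]
force: [0.4, -0.2, 0.5]
grip_width: 0.0449
grip_force: 0.0
```

Call:
carry_out(deltas=[[[0,0,0,0,0,0],[0,0,0,0,0,0],[0,0,0,0,0,0],[0,0,0,0,0,0],[0,0,0,0,0,0]]], jaw=5, force=30)

```text
time: 4.0
ee_pos: [0.5521, -0.0463, 0.1756]
ee_rot: [-0.0, 0.999, 0.038, 0.0]
force: [-1.5, 0.9, 5.1]
grip_width: 0.0152
grip_force: 30.0
```

```bash
python3 - <<'E'
from h import *
show(np.array([.630,-.041]))
E
```

```text
4.0 [ 0.5521 -0.0463  0.1756] yaw 4.31 tilt 0.04 F [-1.49  0.91  5.11] M [0.202 0.171 0.121] j6 1.29 grip 0.0152 30.0
 r 0.0781 bar ang 3.91 torque cw-resist -0.079 +Mz 0.121
```

Call:
carry_out(deltas=[[[0,0,-0.1,0,0,0],[0,0,-0.1,0,0,0],[0,0,0,0,0,0],[0,0,0,0,0,0]]])

```text
time: 4.5
ee_pos: [0.5522, -0.0463, 0.1828]
ee_rot: [-0.0, 0.999, 0.038, 0.0]
force: [4.5, 1.0, -8.5]
grip_width: 0.0155
grip_force: 30.0
```

```bash
python3 - <<'E'
from h import *
show(np.array([.630,-.041]))
E
```

```text
4.5 [ 0.5522 -0.0463  0.1828] yaw 4.31 tilt 0.03 F [ 4.5   1.04 -8.54] M [ 0.323 -0.797  0.081] j6 1.29 grip 0.0155 30.0
 r 0.078 bar ang 3.91 torque cw-resist -0.057 +Mz 0.081
```

Call:
carry_out(deltas=[[[0.0074,0.171,0,0,0,-1],[0.0074,0.171,0,0,0,-1],[0.0074,0.171,0,0,0,-1],[0.0074,0.171,0,0,0,-1],[0.0074,0.171,0,0,0,-1],[0.0074,0.171,0,0,0,-1],[0,0,0,0,0,0]]])

```text
time: 5.38
ee_pos: [0.5656, -0.0837, 0.1827]
ee_rot: [-0.001, 0.955, 0.295, 0.0]
force: [5.6, 7.0, -8.9]
grip_width: 0.0153
grip_force: 30.0
```

```bash
python3 - <<'E'
from h import *
show(np.array([.630,-.041]))
E
```

```text
5.38 [ 0.5656 -0.0837  0.1827] yaw 34.32 tilt 0.15 F [ 5.65  7.   -8.86] M [ 1.155 -0.992  0.184] j6 0.7 grip 0.0153 30.0
 r 0.0772 bar ang 33.56 torque cw-resist -0.209 +Mz 0.184
```

Call:
carry_out(deltas=[[[0.03,0.17,0,0,0,-1],[0.0074,0.17,0,0,0,-1],[0.0074,0.17,0,0,0,-1],[0.0074,0.17,0,0,0,-1],[0.0074,0.17,0,0,0,-1],[0.0074,0.17,0,0,0,-1],[0,0,0,0,0,0]]])

```text
time: 6.25
ee_pos: [0.5955, -0.1084, 0.1819]
ee_rot: [-0.003, 0.846, 0.532, -0.0]
force: [2.9, 8.5, -7.5]
grip_width: 0.0154
grip_force: 30.0
```

```bash
python3 - <<'E'
from h import *
show(np.array([.630,-.041]))
E
```

```text
6.25 [ 0.5955 -0.1084  0.1819] yaw 64.33 tilt 0.33 F [ 2.92  8.48 -7.47] M [ 1.385 -0.509  0.079] j6 0.15 grip 0.0154 30.0
 r 0.0757 bar ang 62.9 torque cw-resist -0.095 +Mz 0.079
```

Call:
carry_out(deltas=[[[0.0072,0.165,0,0,0,-1],[0.0072,0.165,0,0,0,-1],[0.0072,0.165,0,0,0,-1],[0.0072,0.165,0,0,0,-1],[0.0072,0.165,0,0,0,-1],[0.0072,0.165,0,0,0,-1],[0,0,0,0,0,0]]])

```text
time: 7.12
ee_pos: [0.6331, -0.1151, 0.1813]
ee_rot: [-0.004, 0.68, 0.733, -0.0]
force: [1.6, 8.2, -7.2]
grip_width: 0.0148
grip_force: 30.0
```

Call:
carry_out(deltas=[[[0.0072,0.165,0,0,0,-1],[0.0072,0.165,0,0,0,-1],[0.0072,0.165,0,0,0,-1],[0.0072,0.165,0,0,0,-1],[0.0072,0.165,0,0,0,-1],[0.0072,0.165,0,0,0,-1],[0,0,0,0,0,0]]])

```text
time: 8.0
ee_pos: [0.6694, -0.1023, 0.181]
ee_rot: [-0.004, 0.467, 0.884, 0.0]
force: [-1.8, 6.2, -7.5]
grip_width: 0.0153
grip_force: 30.0
```

```bash
python3 - <<'E'
from h import *
show(np.array([.628,-.0405]))
E
```

```text
8.0 [ 0.6694 -0.1023  0.181 ] yaw 124.36 tilt 0.5 F [-1.82  6.23 -7.53] M [ 1.086 -0.071 -0.218] j6 -0.86 grip 0.0153 30.0
 r 0.0744 bar ang 123.83 torque cw-resist 0.146 +Mz -0.218
```

Call:
carry_out(deltas=[[[0,0,0.1,0,0,0],[0,0,0.1,0,0,0],[0,0,0,0,0,0],[0,0,0,0,0,0]]])

```text
time: 8.5
ee_pos: [0.6699, -0.1026, 0.1752]
ee_rot: [-0.003, 0.467, 0.884, 0.001]
force: [-3.4, 9.0, 4.9]
grip_width: 0.0153
grip_force: 30.0
```

```bash
python3 - <<'E'
from h import *
show(np.array([.628,-.0405]))
E
```

```text
8.5 [ 0.6699 -0.1026  0.1752] yaw 124.29 tilt 0.37 F [-3.37  9.05  4.85] M [ 1.33   0.455 -0.101] j6 -0.85 grip 0.0153 30.0
 r 0.0749 bar ang 124.03 torque cw-resist 0.17 +Mz -0.101
```

Call:
carry_out(deltas=[[[0.007,-0.164,0,0,0,1],[0.007,-0.164,0,0,0,1],[0.007,-0.164,0,0,0,1]]])

```text
time: 8.88
ee_pos: [0.6534, -0.1109, 0.1754]
ee_rot: [-0.002, 0.58, 0.815, 0.001]
force: [0.6, 11.0, 1.8]
grip_width: 0.0152
grip_force: 30.1
```

```bash
python3 - <<'E'
from h import *
show(np.array([.628,-.0405]))
E
```

```text
8.88 [ 0.6534 -0.1109  0.1754] yaw 109.16 tilt 0.31 F [ 0.6  10.98  1.81] M [ 1.821 -0.126  0.322] j6 -0.61 grip 0.0152 30.1
 r 0.0748 bar ang 109.84 torque cw-resist 0.321 +Mz 0.322
```

Call:
carry_out(deltas=[[[0.007,-0.164,0,0,0,1],[0.007,-0.164,0,0,0,1],[0.007,-0.164,0,0,0,1],[0.007,-0.164,0,0,0,1],[0.007,-0.164,0,0,0,1],[0.007,-0.164,0,0,0,1],[0.007,-0.164,0,0,0,1]]])

```text
time: 9.75
ee_pos: [0.6092, -0.1133, 0.1755]
ee_rot: [-0.001, 0.798, 0.603, 0.001]
force: [2.9, 9.2, -0.5]
grip_width: 0.0154
grip_force: 30.5
```

```bash
cat >t.py <<'E'
from h import *
s=show(np.array([.628,-.0405])); d=s["ee_pos"][:2]-[.628,-.0405];F=s["force"]
print("TOTAL",(d[0]*F[1]-d[1]*F[0]+s["ft_torque"][2]).round(3))
E
python3 t.py
```

```text
9.75 [ 0.6092 -0.1133  0.1755] yaw 74.18 tilt 0.17 F [ 2.95  9.18 -0.49] M [ 1.383 -0.622  0.522] j6 -0.02 grip 0.0154 30.5
 r 0.0752 bar ang 75.54 torque cw-resist 0.042 +Mz 0.522
TOTAL 0.565
```

Call:
carry_out(deltas=[[[0.007,-0.164,0,0,0,1],[0.007,-0.164,0,0,0,1],[0.007,-0.164,0,0,0,1]]])

```text
time: 10.12
ee_pos: [0.5914, -0.1063, 0.1756]
ee_rot: [-0.001, 0.87, 0.494, 0.001]
force: [4.0, 5.6, -1.1]
grip_width: 0.015
grip_force: 30.7
```

```bash
python3 t.py
```

```text
10.12 [ 0.5914 -0.1063  0.1756] yaw 59.2 tilt 0.1 F [ 4.02  5.61 -1.12] M [ 0.972 -0.648  0.549] j6 0.24 grip 0.015 30.7
 r 0.0753 bar ang 60.92 torque cw-resist 0.059 +Mz 0.549
TOTAL 0.608
```

Call:
carry_out(deltas=[[[0.007,-0.164,0,0,0,1],[0.007,-0.164,0,0,0,1]]])

```text
time: 10.38
ee_pos: [0.5807, -0.0991, 0.1756]
ee_rot: [-0.0, 0.909, 0.416, 0.0]
force: [2.7, 3.6, -1.1]
grip_width: 0.0154
grip_force: 30.8
```

```bash
python3 t.py
```

```text
10.38 [ 0.5807 -0.0991  0.1756] yaw 49.21 tilt 0.05 F [ 2.72  3.61 -1.14] M [ 0.631 -0.49   0.589] j6 0.42 grip 0.0154 30.8
 r 0.0753 bar ang 51.1 torque cw-resist -0.011 +Mz 0.589
TOTAL 0.577
```

Call:
carry_out(deltas=[[[0.007,-0.175,0,0,0,1],[0.007,-0.175,0,0,0,1]]])

```text
time: 10.62
ee_pos: [0.5709, -0.0898, 0.1757]
ee_rot: [0.0, 0.942, 0.336, 0.0]
force: [2.7, 1.1, -1.7]
grip_width: 0.0155
grip_force: 30.7
```

```bash
python3 t.py
```

```text
10.62 [ 0.5709 -0.0898  0.1757] yaw 39.21 tilt 0.05 F [ 2.68  1.05 -1.72] M [ 0.161 -0.44   0.515] j6 0.61 grip 0.0155 30.7
 r 0.0754 bar ang 40.84 torque cw-resist 0.072 +Mz 0.515
TOTAL 0.587
```

Call:
carry_out(deltas=[[[0.007,-0.175,0,0,0,1],[0.007,-0.175,0,0,0,1]]])

```text
time: 10.88
ee_pos: [0.5629, -0.0788, 0.1757]
ee_rot: [0.001, 0.968, 0.252, -0.0]
force: [1.9, -1.2, -1.5]
grip_width: 0.0153
grip_force: 30.5
```

```bash
python3 t.py
```

```text
10.88 [ 0.5629 -0.0788  0.1757] yaw 29.22 tilt 0.08 F [ 1.91 -1.18 -1.53] M [-0.199 -0.333  0.492] j6 0.8 grip 0.0153 30.5
 r 0.0755 bar ang 30.45 torque cw-resist 0.15 +Mz 0.492
TOTAL 0.642
```

Call:
carry_out(deltas=[[[0.007,-0.17,0,0,0,1],[0.007,-0.17,0,0,0,1]]])

```text
time: 11.12
ee_pos: [0.5571, -0.067, 0.1757]
ee_rot: [0.001, 0.986, 0.167, -0.0]
force: [1.4, -4.7, -0.0]
grip_width: 0.0153
grip_force: 30.5
```

```bash
python3 t.py
```

```text
11.12 [ 0.5571 -0.067   0.1757] yaw 19.24 tilt 0.14 F [ 1.38 -4.65 -0.01] M [-0.658 -0.177  0.497] j6 1.0 grip 0.0153 30.5
 r 0.0757 bar ang 20.48 torque cw-resist 0.366 +Mz 0.497
TOTAL 0.863
```

Call:
carry_out(deltas=[[[0.004,-0.09,0,0,0,0.5]]])

```text
time: 11.25
ee_pos: [0.556, -0.0637, 0.1757]
ee_rot: [0.001, 0.989, 0.146, -0.0]
force: [0.3, -5.9, -0.7]
grip_width: 0.0151
grip_force: 30.4
```

```bash
python3 t.py
```

```text
11.25 [ 0.556  -0.0637  0.1757] yaw 16.82 tilt 0.18 F [ 0.29 -5.88 -0.71] M [-0.901 -0.065  0.465] j6 1.04 grip 0.0151 30.4
 r 0.0757 bar ang 17.89 torque cw-resist 0.43 +Mz 0.465
TOTAL 0.895
```

Call:
carry_out(deltas=[[[0.004,-0.09,0,0,0,0.5]]])

```text
time: 11.38
ee_pos: [0.5551, -0.0606, 0.1757]
ee_rot: [0.002, 0.992, 0.125, -0.0]
force: [-1.2, -6.2, 0.1]
grip_width: 0.0155
grip_force: 30.4
```

```bash
python3 t.py
```

```text
11.38 [ 0.5551 -0.0606  0.1757] yaw 14.35 tilt 0.2 F [-1.22 -6.17  0.1 ] M [-1.052  0.107  0.486] j6 1.09 grip 0.0155 30.4
 r 0.0756 bar ang 15.4 torque cw-resist 0.425 +Mz 0.486
TOTAL 0.912
```

Call:
carry_out(deltas=[[[0,0,0,0,0,0],[0,0,0,0,0,0]]])

```text
time: 11.62
ee_pos: [0.555, -0.0605, 0.1757]
ee_rot: [0.001, 0.992, 0.125, -0.001]
force: [0.5, -4.1, 0.4]
grip_width: 0.0152
grip_force: 30.3
```

```bash
python3 t.py
```

```text
11.62 [ 0.555  -0.0605  0.1757] yaw 14.41 tilt 0.18 F [ 0.48 -4.08  0.4 ] M [-0.778  0.063  0.497] j6 1.09 grip 0.0152 30.3
 r 0.0757 bar ang 15.34 torque cw-resist 0.307 +Mz 0.497
TOTAL 0.804
```

Call:
carry_out(deltas=[[[0.004,-0.09,0,0,0,0.5],[0,0,0,0,0,0]]])

```text
time: 11.88
ee_pos: [0.5542, -0.0572, 0.1757]
ee_rot: [0.002, 0.995, 0.104, -0.001]
force: [-0.9, -7.7, 0.2]
grip_width: 0.0157
grip_force: 30.3
```

```bash
python3 t.py
```

```text
11.88 [ 0.5542 -0.0572  0.1757] yaw 11.89 tilt 0.21 F [-0.86 -7.69  0.16] M [-1.054  0.07   0.409] j6 1.14 grip 0.0157 30.3
 r 0.0757 bar ang 12.75 torque cw-resist 0.553 +Mz 0.409
TOTAL 0.962
```

Call:
carry_out(deltas=[[[0.002,0.05,0,0,0,-0.3],[0,0,0,0,0,0]]])

```text
time: 12.12
ee_pos: [0.5545, -0.0586, 0.1756]
ee_rot: [0.001, 0.993, 0.116, -0.001]
force: [-3.1, -5.6, 3.3]
grip_width: 0.0153
grip_force: 30.1
```

```bash
python3 t.py
```

```text
12.12 [ 0.5545 -0.0586  0.1756] yaw 13.38 tilt 0.13 F [-3.09 -5.57  3.33] M [-0.909  0.383  0.328] j6 1.11 grip 0.0153 30.1
 r 0.0757 bar ang 13.81 torque cw-resist 0.354 +Mz 0.328
TOTAL 0.682
```

Call:
carry_out(deltas=[[[0.002,0.05,0,0,0,-0.3],[0,0,0,0,0,0]]])

```text
time: 12.38
ee_pos: [0.5549, -0.06, 0.1756]
ee_rot: [0.0, 0.992, 0.129, -0.001]
force: [-3.8, -4.6, 5.9]
grip_width: 0.0154
grip_force: 30.0
```

```bash
python3 t.py
```

```text
12.38 [ 0.5549 -0.06    0.1756] yaw 14.87 tilt 0.1 F [-3.75 -4.57  5.94] M [-0.614  0.555  0.174] j6 1.08 grip 0.0154 30.0
 r 0.0756 bar ang 14.9 torque cw-resist 0.261 +Mz 0.174
TOTAL 0.435
```

Call:
carry_out(deltas=[[[0.001,0.03,0,0,0,-0.2],[0,0,0,0,0,0],[0,0,0,0,0,0],[0,0,0,0,0,0],[0,0,0,0,0,0]]], jaw=45)

```text
time: 13.0
ee_pos: [0.556, -0.0604, 0.175]
ee_rot: [-0.0, 0.99, 0.138, -0.0]
force: [-0.3, -0.1, -0.7]
grip_width: 0.0446
grip_force: 0.0
```

Call:
carry_out(deltas=[[[0,0,-0.3,0,0,0],[0,0,-0.6,0,0,0],[0,0,-0.7,0,0,0],[0,0,0,0,0,0],[0,0,0,0,0,0]]])

```text
time: 13.62
ee_pos: [0.5558, -0.0605, 0.2389]
ee_rot: [-0.0, 0.991, 0.137, -0.0]
force: [-0.1, 0.3, -0.6]
grip_width: 0.045
grip_force: 0.0
```

```bash
python3 - <<'E'
from h import *
import cv2
show(); cv2.imwrite("pics/w3.png",get_image("wrist"))
E
```

```text
13.62 [ 0.5558 -0.0605  0.2389] yaw 15.81 tilt 0.01 F [-0.15  0.32 -0.64] M [ 0.049  0.014 -0.051] j6 1.06 grip 0.045 0.0
```

View pics/w3.png

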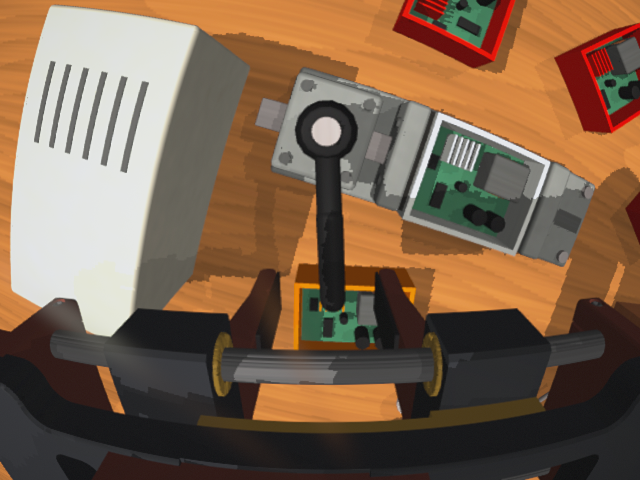

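The picture shows the case nipped between both jaws (480,185). The handle is free and down, with its hub at (327,130). The PSU does not appear to have moved, and the robot is clear of everything.

```bash
python3 -c "
from bench import *
print(finish_job())"
```

```text
the job is handed in; nothing more can be done
None
```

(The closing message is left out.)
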